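# Wedge the board carrier level in the soldering fixture

## Robot

A 6-joint arm with a two-finger parallel gripper is mounted at the origin on a cart in front of the work surface, level with it; the furniture and walls round the work are solid. World frame = base frame: x ahead of the robot, y to its left, z up, the work surface at z = 0. Lengths are in m, angles in rad, forces in N, time in s.
With the tool pointing down it reaches from about 0.35 to 0.975 m from the base axis. Payload 4.9 kg.
Tool frame: the origin (TCP) lies at the very end of the fingers, on their centre line; the grasp point (between the pads) lies 19 mm behind it; z points along the fingers, y is the line along which they close (so a half turn about z gives the same grasp; the last joint's range is limited). The gripper opens to 85 mm and grips with 20 to 120 N. Pads are 22 mm wide; open, the fingers measure 114 mm over their backs; the gripper's body (76 mm by 85 mm) begins 54 mm behind the grasp point. The pads swing forward as they close: fully open they stand 13 mm farther back than shut.
Start: joints at [-1.259, 0.053, 1.613, -0, 1.476, -0.119], TCP at [0.261, -0.568, 0.208] pointing down, gripper open.
Joint ranges: [-3.01, 3.01], [-1.01, 2.22], [0.06, 2.58], [-1.02, 4.17], [0.09, 2.62], [-3.14, 3.14]. Speed limits (rad/s): [2.57, 2.57, 3.14, 3.14, 3.14, 3.14].

## Interface

Orientations are given as a rotation vector (axis times angle).
In Python, from station import ctrl, imaging gives the robot as it stands.
- The arm moves only by the tool play_rows, never from a script. Its argument "series" is a list of rows, each a list of 3 entries, a list of its own where there are three numbers: the opening, from 0 (shut) to 1 (fully open), then the shift along the tool's x, y, z each as a share of 0.05 m, from -1 to 1, then the turn, a rotation vector about the tool's x, y, z each as a share of 8 degrees, from -1 to 1. In form: [[grip, [dx, dy, dz], [ax, ay, az]], ...]. A call has 1 to 8 rows; each row shifts and turns the commanded pose from where the row before left it, along the tool's axes as they then stand; what a row does not reach is not made up. A row lasts 1/8 s, in which the tool goes at most 62.5 mm and 10.7 degrees, less where a joint would pass 70% of its speed; a pose out of reach is approached as far as the arm can. A call with a number of a shift or a turn outside -1 to 1 is refused whole. A call with a gripper value outside its range is refused whole. The fingers move at their own pace and stop on an object; "force" is the grip in N (left out, the last holds). Time passes only in rows, so rows that do not move let the fingers close. It gives the time, the measured TCP pose, the force, the opening and the grip force at its end, in the units of the state.
- ctrl.get_obs(): the state, without advancing time (a new reading comes with each control period).
- imaging.get_image(name): name is "scene" or "top" or "wrist"; returns a dict with "color" (384x512x3 uint8, blue, green, red), "fx", "fy", "cx", "cy" (pixels), "extrinsics" (4x4, takes a point from world to camera coordinates); the wrist camera has in their place "hand_eye" (4x4, takes a point from camera to tool coordinates, whose origin is the TCP and whose axes are the flange's). Camera axes: x right, y down, z forward; pixel columns grow to the right and rows downward; lengths in m; the calibration is good to about 2 mm. A picture is of the moment at which its call begins: read the wrist's pose just before it. There is no depth.
- ctrl.finish_job(): hands the job in; it is judged then, once.
The state is a dict: "t": time; "q": joint angles; "dq": joint speeds; "effort": joint torques, N m; "tool_pos": TCP position; "tool_rot": TCP orientation; "contact_force": force on the tool from outside, world axes, zero at the start; "wrist_torque": the same for the moment, N m; "opening": finger opening in m; "grip_force": force on a finger pad.
Only numpy, scipy, OpenCV 4.12 (cv2) and the standard library are available. Lean on these libraries where they do the work, as an engineer would, in place of code of your own. Each camera call takes 0.05 s, during which the arm holds its last target. There are 200 camera calls.

## Task

The board carrier of the soldering fixture hangs down at its front edge, so solder would run off to one side. Lay the red-headed steel wedge in the slideway, thin end towards the carrier, let go so that it lies flat, then press it in from behind (not in a tight grip) under the carrier's front edge until the carrier has come up level against its two stops and the wedge is firmly tight: a push of about 16 N (a weight of 1.6 kg) does it, much more would bend the carrier. Leave the wedge tight in place; do not touch the carrier or its board yourself, and leave the tools round about where they are.

Things in the scene. Friction and masses are not known exactly. Their poses are not given: they have to be found in the camera images.
- wedge_head (a point): centre of the red head of the loose steel wedge (0.36 to 0.56 kg): a block 28 mm long, 26 mm wide, 30 mm high on the wedge's thick end. The point is 37 mm above the wedge's flat underside; the head's top is at 52 mm. x axis: along the wedge to its thin end, 94 mm ahead of this point; z: up. Grasp the head across its 26 mm width
- wedge: the same wedge, origin in the middle of its underside; 108 mm long, 26 mm wide. The thin end, 54 mm ahead (+x) of the origin, is 3 mm thick; the top rises from there 1 in 4 to 23 mm at the head's front face, 26 mm behind the origin; flat bottom. The polished taper is slippery (friction about 0.3), yet holds by itself once pressed tight
- slide_mouth (a point): fixed point of the bolted-down fixture at the slideway's open front end, on its centre line, 12 mm above the bench. x axis: along the slideway, the way the wedge is pushed; y: left; z: up. The floor runs 180 mm in +x from here. Rails 8 mm high guide the wedge from x = 20 to 95 mm, 30 mm apart (2 mm of play each side), and flare to 36 mm at x = 0
- slide_edge (a point): fixed point 105 mm further along the slideway's centre line, below the hanging carrier's front edge, 12 mm above the bench. The slideway's floor lies on packing chosen for the board in hand, 10.5 to 15.5 mm above the bench, not known exactly: so where the wedge becomes tight differs by up to 20 mm (its thin end 45 to 67 mm past this point) and must be felt
- carrier_front (a point): middle of the top of the carrier's front bar; z axis square to the board: upright when the carrier is level, 0.076 rad off while it hangs. About 38 mm above the bench while it hangs, 46 mm when level. The bearing bar that rides up the wedge is below, 3 mm behind this point; its underside is 20 mm above the bench while hanging, 28 mm when level
- carrier: the carrier, an aluminium frame 125 x 130 x 12 mm with a green circuit board in it (parts up to 12 mm tall), hinged along its back edge; origin on the hinge axis, 42 mm above the bench. Its weight holds it down at the front. When it is level two fixed, slightly yielding lips at its front sides, 53 mm above the bench (58 mm with their screws), stop it rising further
- side_cutters: side cutters with red handles lying on the bench, 154 mm long (bystander)
- tip_box: closed blue plastic parts box with a red latch, 76 x 131 x 29 mm (bystander)
- solder_reel: grey reel, 54 mm in diameter, 35 mm high (bystander)
- tape_green: green and yellow pocket tape measure, 54 x 63 x 27 mm (bystander)

How it is judged:
By the outcome, as a careful person would: the job done as asked, in the order asked, and still so for the second after the job is handed in, with the robot touching nothing.
It also fails if it takes over 61 s, if anything falls off the work surface, if the arm or the gripper's body presses on something with over 40 N, if the wrist force passes 120 N, or if a joint passes its speed limit or range.

## Working session

There is one attempt and no reset: what is moved stays moved. The work goes in short steps, Python scripts to look and compute and a tool call to move; the robot and the scene stay as the last step left them, time stands still between calls to the robot, and variables do not carry over. Pictures are saved under pics/ and viewed, at most 10 in all, crops included, and the job is handed in when it is done.

Besides the shell and the picture viewer there is one more tool, called as name(argument=value, ...) on one line, values as JSON. play_rows: Moves the arm, as the interface text tells. Shift numbers are shares of 0.05 m and turn numbers shares of 8 degrees, none past 1 either way. Its arguments: {"type":"object","properties":{"series":{"type":"array"},"force":{"type":"number"}},"required":["series"]}

```bash
mkdir -p pics; cat > h.py <<'E'
import numpy as np, cv2
from scipy.spatial.transform import Rotation as R
from station import ctrl, imaging
def snap(n,fn=None):
    o=ctrl.get_obs(); im=imaging.get_image(n)
    if 'extrinsics' in im: T=np.linalg.inv(np.array(im['extrinsics']))
    else:
        W=np.eye(4); W[:3,:3]=R.from_rotvec(o['tool_rot']).as_matrix(); W[:3,3]=o['tool_pos']; T=W@np.array(im['hand_eye'])
    if fn: cv2.imwrite('pics/'+fn,im['color'])
    return im['color'],dict(T=T,k=[im[a] for a in('fx','fy','cx','cy')])
def ray(c,u,v):
    fx,fy,cx,cy=c['k']; d=c['T'][:3,:3]@np.array([(u-cx)/fx,(v-cy)/fy,1]); return c['T'][:3,3],d/np.linalg.norm(d)
def onz(c,u,v,z):
    o,d=ray(c,u,v); return o+d*(z-o[2])/d[2]
def tri(obs):
    A=np.zeros((3,3));b=np.zeros(3)
    for c,u,v in obs:
        o,d=ray(c,u,v);P=np.eye(3)-np.outer(d,d);A+=P;b+=P@o
    p=np.linalg.solve(A,b); return p,[np.linalg.norm(np.cross(p-ray(*q)[0],ray(*q)[1])) for q in obs]
def proj(c,p):
    q=np.linalg.inv(c['T'])@np.append(p,1); fx,fy,cx,cy=c['k']; return np.array([fx*q[0]/q[2]+cx,fy*q[1]/q[2]+cy])
def red(img):
    h=cv2.cvtColor(img,cv2.COLOR_BGR2HSV); m=((h[...,0]<8)|(h[...,0]>172))&(h[...,1]>130)&(h[...,2]>60)
    n,l,s,ce=cv2.connectedComponentsWithStats(m.astype(np.uint8)); return l,[(i,s[i].tolist(),ce[i].round(1).tolist()) for i in range(1,n) if s[i][4]>15]
E
python3 - <<'E'
from h import *
import pickle
d={}
for n in('scene','top'):
    im,c=snap(n); d[n]=(im,c); print(n,c['T'].round(3).tolist(),c['k'])
    cv2.imwrite(f'pics/{n}0.png',cv2.resize(im,(800,600),interpolation=cv2.INTER_CUBIC))
    for r in red(im)[1]: print(r, onz(c,*r[2],.04).round(3))
pickle.dump(d,open('v0.pkl','wb'))
E
```

```text
scene [[0.876, -0.38, 0.297, 0.15], [-0.482, -0.68, 0.552, -0.898], [-0.008, -0.627, -0.779, 1.205], [0.0, 0.0, 0.0, 1.0]] [379.371654213838, 379.371654213838, 256.15847017577914, 195.11328352083277]
(1, [41, 5, 16, 9, 110], [48.7, 9.1]) [0.161 1.963 0.04 ]
(9, [10, 42, 251, 270, 13811], [129.9, 170.1]) [0.198 0.301 0.04 ]
(64, [179, 128, 14, 17, 84], [185.9, 136.1]) [0.482 0.381 0.04 ]
(71, [203, 167, 7, 8, 47], [206.2, 170.2]) [0.477 0.145 0.04 ]
(78, [57, 206, 45, 32, 477], [81.1, 223.8]) [-0.043  0.125  0.04 ]
(95, [75, 227, 58, 49, 1029], [103.6, 254.8]) [-0.003 -0.048  0.04 ]
(98, [77, 233, 13, 7, 25], [82.7, 236.7]) [-0.05   0.064  0.04 ]
(107, [197, 236, 9, 6, 17], [200.5, 238.2]) [ 0.322 -0.15   0.04 ]
(122, [189, 245, 8, 6, 20], [193.0, 247.4]) [ 0.283 -0.173  0.04 ]
(146, [205, 327, 33, 15, 131], [220.0, 334.8]) [ 0.235 -0.498  0.04 ]
(147, [267, 355, 12, 8, 73], [272.8, 358.4]) [ 0.341 -0.634  0.04 ]
(148, [236, 358, 27, 10, 141], [249.8, 362.8]) [ 0.276 -0.613  0.04 ]
top [[-0.014, -0.993, 0.117, 0.391], [-1.0, 0.014, 0.004, -0.098], [-0.005, -0.117, -0.993, 1.569], [0.0
[... 536 characters left out ...]
0.326 -0.959  0.04 ]
(26, [284, 245, 15, 28, 110], [290.8, 258.0]) [ 0.281 -0.229  0.04 ]
(27, [444, 249, 9, 30, 121], [447.5, 261.7]) [ 0.257 -0.884  0.04 ]
(28, [484, 248, 11, 28, 133], [488.7, 260.5]) [ 0.26  -1.056  0.04 ]
(29, [352, 250, 5, 20, 55], [353.6, 257.6]) [ 0.279 -0.492  0.04 ]
(30, [380, 250, 9, 18, 74], [384.1, 258.1]) [ 0.276 -0.62   0.04 ]
(32, [272, 252, 174, 105, 6296], [354.1, 304.3]) [ 0.089 -0.486  0.04 ]
(33, [456, 252, 9, 17, 73], [459.8, 259.8]) [ 0.264 -0.936  0.04 ]
(36, [218, 273, 19, 30, 196], [228.8, 285.3]) [0.173 0.032 0.04 ]
(41, [196, 282, 11, 9, 52], [199.9, 286.0]) [0.171 0.153 0.04 ]
(43, [177, 290, 103, 94, 5881], [226.2, 340.6]) [-0.048  0.044  0.04 ]
```

View pics/scene0.png

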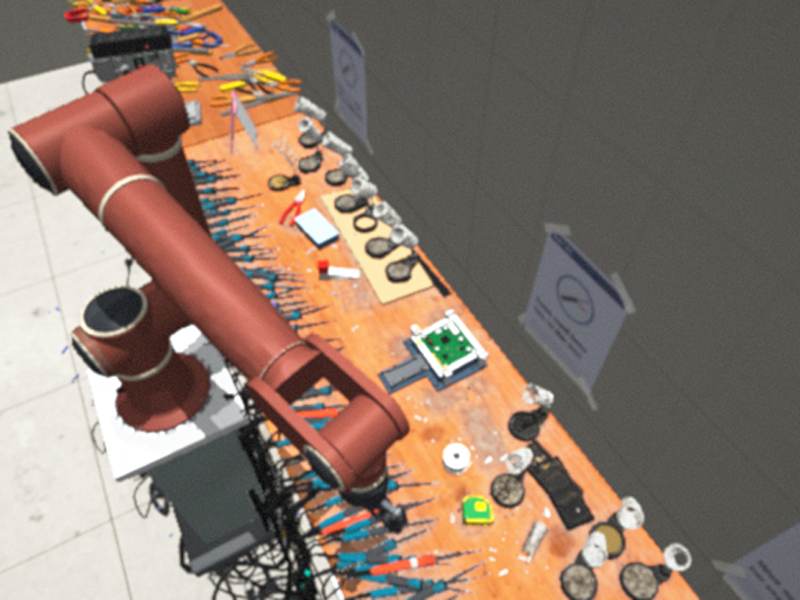

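View pics/top0.png

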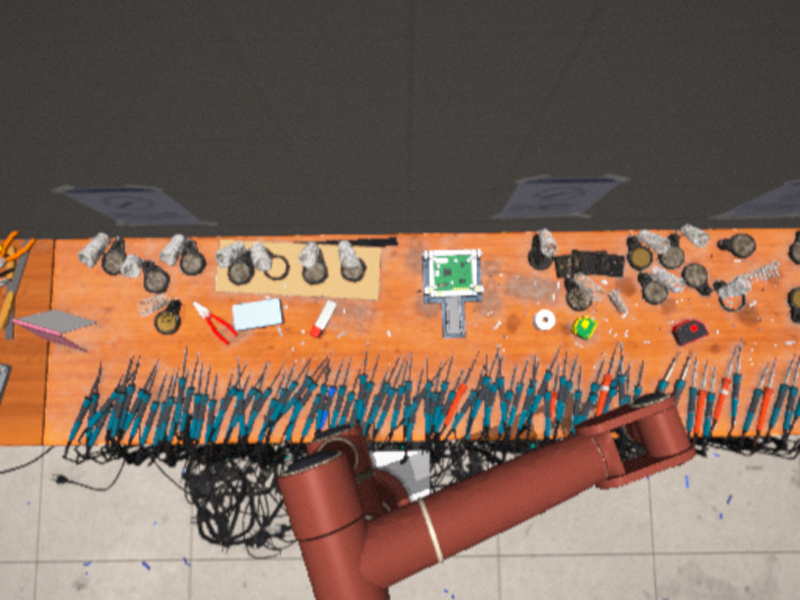

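The scene picture shows the red head at (206,170) with its light taper, and the fixture's slideway mouth at about (245,243). In the top picture the head is at (201,212), the thin end at about (212,195), the mouth at (290,215) and the carrier straight ahead of it.

```bash
python3 - <<'E'
from h import *
import pickle
d=pickle.load(open('v0.pkl','rb')); s=d['scene'][1]; t=d['top'][1]
print('head',tri([(s,206.2,170.2),(t,201.5,211.9)]))
print('thin',onz(t,212.5,194,.003),onz(s,229,174,.003))
print('mouth',onz(t,290,214,.012),onz(s,246,244,.012))
print('slide/carrier',onz(t,290,192,.012))
print('carrier top corners',[onz(t,a/1.5625,b/1.5625,.045).round(3).tolist() for a,b in((426,298),(480,294),(424,252),(481,250))])
im=imaging.get_image('wrist'); print(np.array(im['hand_eye']).round(3),im['fx'],im['cx'],im['cy'])
o=ctrl.get_obs(); print(R.from_rotvec(o['tool_rot']).as_matrix().round(3),o['tool_pos'],o['t'],o['contact_force'])
E
```

```text
head (array([0.47894947, 0.14829477, 0.03578392]), [np.float64(0.0012629118764150063), np.float64(0.0012629118764149198)])
thin [0.56004942 0.10517313 0.003     ] [0.56281427 0.11038045 0.003     ]
mouth [ 0.46710634 -0.23234084  0.012     ] [ 0.46156198 -0.23641853  0.012     ]
slide/carrier [ 0.56307308 -0.2346627   0.012     ]
carrier top corners [[0.566, -0.158, 0.045], [0.575, -0.306, 0.045], [0.694, -0.155, 0.045], [0.697, -0.312, 0.045]]
[[-0.    -0.952 -0.305  0.078]
 [ 1.     0.    -0.001  0.001]
 [ 0.001 -0.305  0.952 -0.166]
 [ 0.     0.     0.     1.   ]] 340.1174547512179 258.5442209345759 193.0467409026541
[[ 0.909  0.418 -0.   ]
 [ 0.418 -0.909  0.002]
 [ 0.    -0.002 -1.   ]] [ 0.26084412 -0.56739037  0.20684248] 0.15 [ 0.00599723  0.2385688  -0.65697406]
```

play_rows(series=[[1,[0,0,-0.3],[0,0,1]],[1,[0,0,-0.3],[0,0,1]],[1,[0,0,-0.3],[0,0,1]],[1,[0.5,-0.9,0],[0,0,0.09]],[1,[0.5,-0.9,0],[0,0,0]],[1,[0.5,-0.9,0],[0,0,0]],[1,[0.5,-0.9,0],[0,0,0]],[1,[0.5,-0.9,0],[0,0,0]]])

```text
t: 1.15
tool_pos: [0.386, -0.341, 0.2524]
tool_rot: [-3.141, 0.002, 0.0]
contact_force: [0.8, -0.9, -0.1]
opening: 0.0857
grip_force: 0.0
```

play_rows(series=[[1,[0.5,-0.9,0],[0,0,0]],[1,[0.5,-0.9,0],[0,0,0]],[1,[0,0,0],[0,0,0]]])

```text
t: 1.52
tool_pos: [0.4366, -0.2501, 0.2526]
tool_rot: [-3.141, -0.007, -0.0]
contact_force: [-0.1, -0.7, -0.6]
opening: 0.0856
grip_force: 0.0
```

```bash
python3 - <<'E'
from h import *
import pickle
im,c=snap('wrist','w1.png'); pickle.dump((im,c),open('w1.pkl','wb'))
o=ctrl.get_obs(); print(o['tool_pos'],R.from_rotvec(o['tool_rot']).as_matrix().round(3).tolist(),o['t'])
E
```

```text
[ 0.43598126 -0.25157639  0.25257234] [[1.0, 0.002, -0.0], [0.002, -1.0, -0.0], [-0.0, 0.0, -1.0]] 1.575
```

View pics/w1.png

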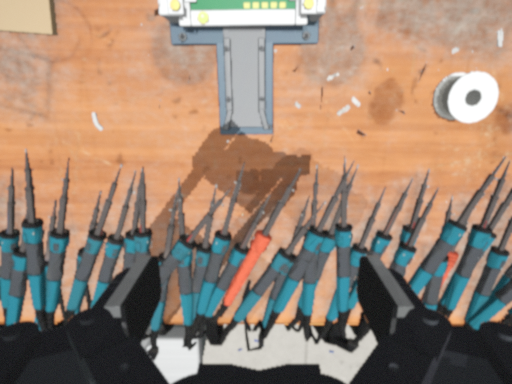

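The wrist picture shows the slideway: its plate spans u 218–272 and ends at v≈133, the rails lie at u≈229 and 264, and the carrier's front edge is at v≈25. Next I take a second view further ahead.

play_rows(series=[[1,[0.9,-0.15,0],[0,0,0]],[1,[0.9,-0.15,0],[0,0,0]],[1,[0,0,0],[0,0,0]]])

```text
t: 1.95
tool_pos: [0.5266, -0.2385, 0.2516]
tool_rot: [-3.141, 0.0, 0.003]
contact_force: [0.5, -0.4, -0.4]
opening: 0.0853
grip_force: 0.0
```

```bash
python3 - <<'E'
from h import *
import pickle
im,c=snap('wrist'); pickle.dump((im,c),open('w2.pkl','wb'))
a,_=pickle.load(open('w1.pkl','rb'))
A=cv2.resize(a[0:150,150:340],None,fx=4,fy=4,interpolation=cv2.INTER_CUBIC)[:600]
cv2.imwrite('pics/w2.png',im)
c1=pickle.load(open('w1.pkl','rb'))[1]
m=onz(c1,246,128,.012); print(m, proj(c,m), proj(c,m+[.105,0,0]))
u,v=proj(c,m+[.05,0,0]).astype(int); 
x0,y0=max(u-65,0),max(v-85,0); x0=min(x0,382); y0=min(y0,234); print('crop',x0,y0)
B=cv2.resize(im[y0:y0+150,x0:x0+130],None,fx=4,fy=4,interpolation=cv2.INTER_CUBIC)
A=cv2.resize(a[0:150,215:280],None,fx=4,fy=4,interpolation=cv2.INTER_CUBIC)
cv2.imwrite('pics/w12.png',np.hstack([A,B])); print(A.shape,B.shape)
E
```

```text
[ 0.46555397 -0.23531233  0.012     ] [255.94137918 199.82320532] [255.70567015 114.76896962]
crop 190 75
(600, 260, 3) (600, 520, 3)
```

View pics/w12.png

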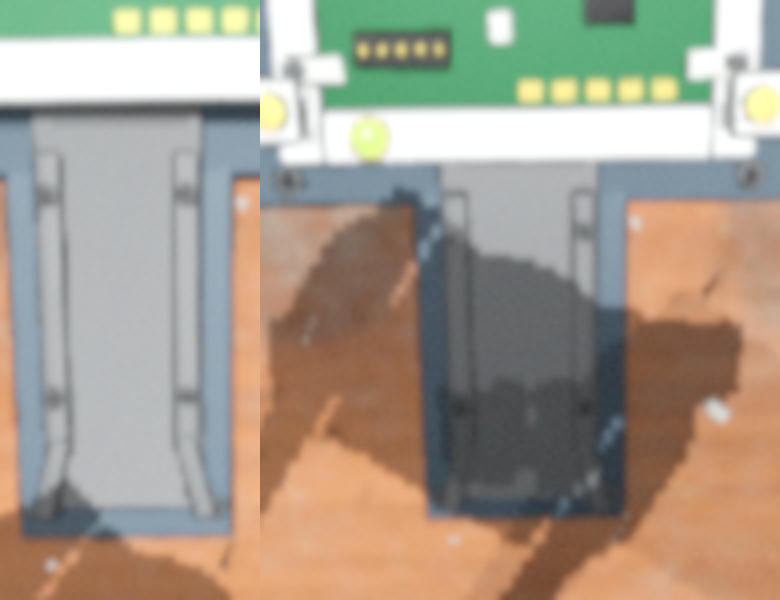

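The view pair shows the slideway's front end at (246.9,127.0) in view 1 and (256.9,200.0) in view 2. The far rail ends centre at (244.2,38) and (254.7,122.5).

```bash
python3 - <<'E'
from h import *
import pickle
a=pickle.load(open('w1.pkl','rb'))[1];b=pickle.load(open('w2.pkl','rb'))[1]
print('mouth',tri([(a,246.9,127),(b,256.9,200)]), onz(a,246.9,127,.012),onz(b,256.9,200,.012))
print('railend',tri([(a,244.2,38),(b,254.75,122.5)]), onz(a,244.2,38,.02),onz(b,254.75,122.5,.02))
# front edge of carrier bar, middle
print('bar',tri([(a,244,25.5),(b,254.5,116)]))
E
```

```text
mouth (array([ 0.467467  , -0.23658469,  0.01821868]), [np.float64(1.8248994698214606e-05), np.float64(1.824899469820441e-05)]) [ 0.46672974 -0.23638528  0.012     ] [ 0.46531847 -0.23652184  0.012     ]
railend (array([ 0.56240325, -0.23426693,  0.01882907]), [np.float64(1.442827837302903e-05), np.float64(1.4428278373065708e-05)]) [ 0.56226671 -0.23432907  0.02      ] [ 0.56252761 -0.23426784  0.02      ]
bar (array([ 0.57159729, -0.23463261,  0.038955  ]), [np.float64(0.00036761707301258956), np.float64(0.0003676170730127074)])
```

play_rows(series=[[1,[-0.4,-0.9,0.1],[0,0,0]],[1,[-0.4,-0.9,0.1],[0,0,0.5]],[1,[-0.4,-0.9,0.1],[0,0,0.5]],[1,[0,-0.95,0.1],[0,0,0.5]],[1,[0,-0.95,0.1],[0,0,0.5]],[1,[0,-0.95,0.1],[0,0,0.5]],[1,[0,-0.95,0.1],[0,0,0.5]],[1,[0,0,0],[0,0,0.5]]])

```text
t: 3.0
tool_pos: [0.5144, 0.0833, 0.2172]
tool_rot: [3.048, -0.761, -0.002]
contact_force: [-0.6, -1.1, -0.1]
opening: 0.0853
grip_force: 0.0
```

```bash
python3 - <<'E'
from h import *
import pickle
im,c=snap('wrist'); pickle.dump((im,c),open('w3.pkl','wb'))
cv2.imwrite('pics/w3.png',im)
print(c['T'].round(3).tolist())
for r in red(im)[1]: print(r, onz(c,*r[2],.045).round(3))
E
```

```text
[[-0.47, -0.84, -0.27, 0.584], [-0.883, 0.447, 0.145, 0.046], [-0.001, 0.307, -0.952, 0.384], [0.0, 0.0, 0.0, 1.0]]
(1, [210, 203, 27, 31, 714], [223.3, 218.2]) [0.48  0.144 0.045]
(4, [0, 274, 74, 41, 1397], [31.8, 292.8]) [0.504 0.385 0.045]
(5, [64, 284, 13, 10, 74], [71.1, 288.8]) [0.487 0.342 0.045]
```

View pics/w3.png

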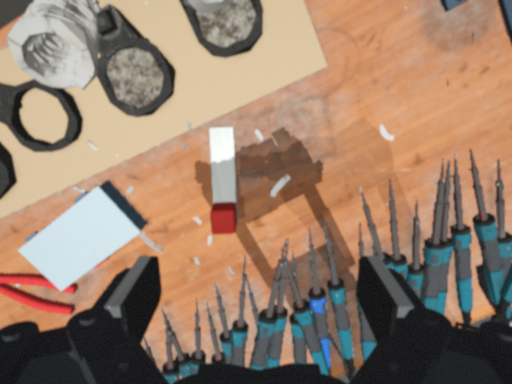

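The picture shows the wedge lying freely, with its head at u 210–236, v 203–234 and its thin end at (222,127). The box and cutters are well off to the left.

```bash
python3 - <<'E'
from h import *
import pickle
im,c=pickle.load(open('w3.pkl','rb'))
print([(v,im[v,216:231].mean(0).round().astype(int).tolist()) for v in range(196,238,2)])
th=onz(c,222.3,126.5,.003)
l,rs=red(im); ys,xs=np.nonzero(l==rs[0][0])
for v in (204,207,212,220,228,232): print(v,xs[ys==v].min(),xs[ys==v].max())
for v0,v1 in((203,234),(207,234),(209,234)):
    print(v0,onz(c,223,v0,.052).round(4),onz(c,224,v1,.052).round(4))
print('thin',th)
d=pickle.load(open('v0.pkl','rb'))
print('h3',tri([(c,223.3,219),(d['top'][1],201.5,211.9),(d['scene'][1],206.2,170.2)]))
E
```

```text
[(196, [179, 183, 179]), (198, [179, 183, 179]), (200, [173, 176, 175]), (202, [114, 118, 136]), (204, [31, 33, 100]), (206, [22, 25, 99]), (208, [24, 28, 104]), (210, [32, 35, 134]), (212, [44, 49, 165]), (214, [48, 53, 173]), (216, [48, 52, 172]), (218, [48, 53, 172]), (220, [47, 51, 171]), (222, [46, 52, 171]), (224, [46, 50, 170]), (226, [45, 49, 170]), (228, [44, 48, 169]), (230, [44, 48, 169]), (232, [48, 60, 170]), (234, [86, 128, 202]), (236, [105, 156, 221])]
204 215 234
207 212 235
212 211 235
220 211 235
228 212 235
232 213 233
203 [0.4975 0.1336 0.052 ] [0.4666 0.1501 0.052 ]
207 [0.4936 0.1358 0.052 ] [0.4666 0.1501 0.052 ]
209 [0.4917 0.1369 0.052 ] [0.4666 0.1501 0.052 ]
thin [0.56288983 0.10254941 0.003     ]
h3 (array([0.47825304, 0.1469744 , 0.03783985]), [np.float64(0.0009912002252500858), np.float64(0.0018823267298384403), np.float64(0.0010537252946083207)])
```

play_rows(series=[[1,[0,0,0],[0,0,-0.24]],[1,[-0.59,-0.39,0],[0,0,0]],[1,[-0.59,-0.39,0.4],[0,0,0]],[1,[0,0,0.9],[0,0,0]],[1,[0,0,0.9],[0,0,0]],[1,[0,0,0.9],[0,0,0]],[1,[0,0,0.4],[0,0,0]],[1,[0,0,0],[0,0,0]]])

```text
t: 4.05
tool_pos: [0.4774, 0.1419, 0.041]
tool_rot: [3.059, -0.71, -0.006]
contact_force: [0.9, -0.2, -0.2]
opening: 0.0854
grip_force: 0.0
```

play_rows(series=[[1,[0,-0.06,0.2],[0,0,0]],[1,[0,0,0.26],[0,0,0]],[0.2,[0,0,0],[0,0,0]],[0.2,[0,0,0],[0,0,0]],[0.2,[0,0,0],[0,0,0]],[0.2,[0,0,0],[0,0,0]]], force=40)

```text
t: 4.8
tool_pos: [0.4807, 0.146, 0.0205]
tool_rot: [-3.06, 0.71, -0.001]
contact_force: [-1.9, -1.0, 3.3]
opening: 0.0246
grip_force: 41.2
```

play_rows(series=[[0.2,[0,0,-0.2],[0,0,0]],[0.2,[0,0,-0.4],[0,0,0]],[0.2,[0,0,-0.5],[0,0,-0.5]],[0.2,[0,0,-0.5],[0,0,-0.7]],[0.2,[0,0,0],[0,0,-0.7]],[0.2,[0,0,0],[0,0,-0.7]],[0.2,[0,0,0],[0,0,-0.53]],[0.2,[0,0,0],[0,0,-0.3]]])

```text
t: 5.8
tool_pos: [0.4795, 0.146, 0.0992]
tool_rot: [3.141, 0.039, -0.003]
contact_force: [-0.4, -0.2, -3.5]
opening: 0.0245
grip_force: 40.4
```

play_rows(series=[[0.2,[0,0.4,0],[0,0,0]],[0.2,[-0.05,0.8,0],[0,0,0]],[0.2,[-0.05,0.9,0],[0,0,0]],[0.2,[-0.05,0.9,0],[0,0,0]],[0.2,[-0.05,0.9,0],[0,0,0]],[0.2,[-0.05,0.9,0],[0,0,0]],[0.2,[-0.05,0.9,0],[0,0,0]],[0.2,[0,0.8,0],[0,0,0]]])

```text
t: 6.8
tool_pos: [0.4719, -0.1805, 0.0993]
tool_rot: [-3.141, -0.035, 0.002]
contact_force: [1.7, 0.1, -4.8]
opening: 0.0245
grip_force: 40.5
```

play_rows(series=[[0.2,[0,0.6,0],[0,0,0]],[0.2,[0,0.4,0],[0,0,0]],[0.2,[0,0,0],[0,0,0]],[0.2,[0,0,0],[0,0,0]]])

```text
t: 7.3
tool_pos: [0.4738, -0.2282, 0.0994]
tool_rot: [-3.14, -0.037, 0.001]
contact_force: [0.2, 0.3, -3.9]
opening: 0.0247
grip_force: 40.6
```

```bash
python3 - <<'E'
from h import *
import pickle
im,c=snap('wrist'); pickle.dump((im,c),open('w4.pkl','wb'))
o=ctrl.get_obs();M=R.from_rotvec(o['tool_rot']).as_matrix();print(o['t'],o['tool_pos'].round(4) if hasattr(o['tool_pos'],'round') else o['tool_pos'],np.degrees(np.arctan2(M[1,0],M[0,0])),M[2].round(4),o['contact_force'])
cv2.imwrite('pics/w4.png',cv2.resize(im[100:384,150:370],None,fx=2,fy=2,interpolation=cv2.INTER_CUBIC))
E
```

```text
7.35 [ 0.4739 -0.2281  0.0995] 1.38178214257469 [-6.e-04 -9.e-04 -1.e+00] [-0.35337754  0.13438598 -4.07474854]
```

View pics/w4.png

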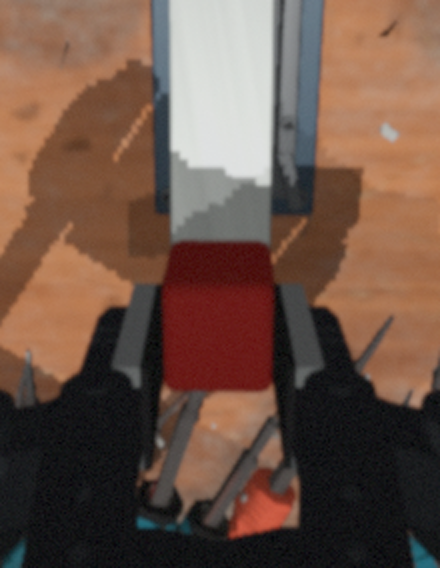

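The picture shows the wedge held straight with the slideway below. The head is at crop x 163–273, and the thin end lies above the crop.

```bash
python3 - <<'E'
from h import *
import pickle
im,c=pickle.load(open('w4.pkl','rb'))
g=cv2.cvtColor(im,cv2.COLOR_BGR2GRAY); 
x0=np.array([0,0])
for v in range(70,215,10):
    r=g[v,200:320].astype(int); e=np.diff(r); 
    print(v,200+e[:60].argmax(),200+60+e[60:].argmin(), e[:60].max(),e[60:].min())
print([(v,int(g[v,250:265].mean())) for v in range(20,130,4)])
m=np.array([.466,-.2365,.012]); print(proj(c,m),proj(c,[.5624,-.2343,.02]))
E
```

```text
70 233 286 41 -30
80 234 286 32 -37
90 233 286 32 -38
100 234 286 34 -38
110 234 286 34 -39
120 234 286 37 -39
130 234 286 38 -43
140 234 286 40 -47
150 234 286 58 -46
160 234 286 59 -50
170 234 285 64 -50
180 234 285 37 -65
190 234 285 34 -58
200 234 284 41 -25
210 235 302 32 -19
[(20, 124), (24, 140), (28, 217), (32, 219), (36, 219), (40, 220), (44, 220), (48, 202), (52, 62), (56, 168), (60, 203), (64, 204), (68, 205), (72, 205), (76, 206), (80, 207), (84, 208), (88, 209), (92, 210), (96, 211), (100, 211), (104, 212), (108, 213), (112, 214), (116, 215), (120, 216), (124, 217), (128, 218)]
[268.31580955 199.17832181] [269.96856435  68.58397   ]
```

```bash
python3 -c "
import cv2;i=cv2.imread('pics/w4.png')
from h import *
import pickle
im,c=pickle.load(open('w4.pkl','rb'));cv2.imwrite('pics/w4b.png',cv2.resize(im[0:150,180:330],None,fx=4,fy=4,interpolation=cv2.INTER_CUBIC))"
```

```text
(no output)
```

View pics/w4b.png

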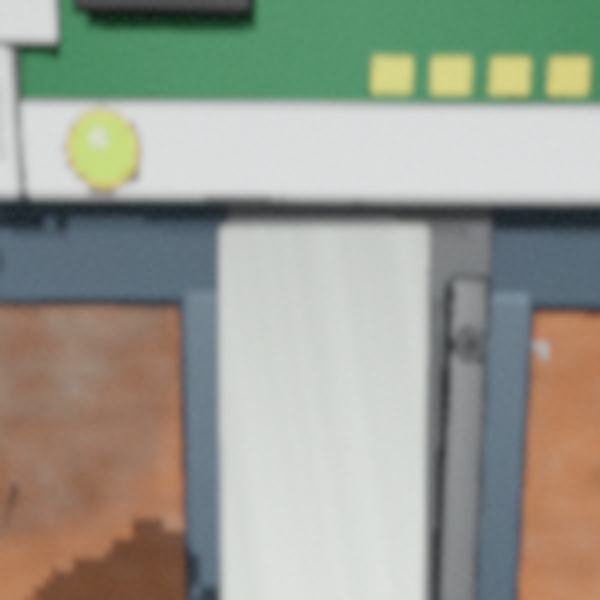

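The thin end is at (261,55.5), with edges at u 234.5 and 287, just short of the carrier's front bar in the view.

```bash
python3 - <<'E'
from h import *
import pickle
im,c=pickle.load(open('w4.pkl','rb'))
tip=onz(c,261,55.5,.082); print('tip',tip, 'width',onz(c,287.2,56,.082)-onz(c,234.5,56,.082))
hb=onz(c,150+218/2,100+388/2,.131); hf=onz(c,150+218/2,100+302/2,.131); print('headtop rear,front',hb,hf)
hc=(hb+hf)/2; print('yaw',np.degrees(np.arctan2(*(tip-hc)[[1,0]])),np.linalg.norm((tip-hc)[:2]))
s=np.array([np.cos(.0225),np.sin(.0225)]); n=np.array([-s[1],s[0]]); m=np.array([.466,-.2365])
for p in(tip,hc): print('slide coords',(p[:2]-m)@s,(p[:2]-m)@n)
# refit slide line from w4: floor right edge etc
for a,b in(((180+122.0),(75+0)),): pass
E
```

```text
tip [ 0.56594518 -0.22783921  0.082     ] width [ 0.00062033 -0.0264738   0.        ]
headtop rear,front [ 0.46034317 -0.22942634  0.131     ] [ 0.4823196  -0.22889854  0.131     ]
yaw 0.801264260520203 0.094623049073265
slide coords 0.10011473407706009 0.006410022139271967
slide coords 0.005495115557899269 0.00721575609660281
```

play_rows(series=[[0.2,[-0.2,0.13,0],[0,0,-0.06]],[0.2,[0,0,0.3],[0,0,0]],[0.2,[0,0,0.4],[0,0,0]],[0.2,[0,0,0.3],[0,0,0]],[0.2,[0,0,0],[0,0,0]],[0.2,[0,0,0],[0,0,0]]])

```text
t: 8.1
tool_pos: [0.4645, -0.2361, 0.0502]
tool_rot: [3.141, 0.05, 0.001]
contact_force: [0.3, -0.0, -4.3]
opening: 0.0246
grip_force: 40.6
```

```bash
python3 - <<'E'
from h import *
import pickle
im,c=snap('wrist'); pickle.dump((im,c),open('w5.pkl','wb'))
o=ctrl.get_obs();M=R.from_rotvec(o['tool_rot']).as_matrix();print(o['t'],np.round(o['tool_pos'],4),np.degrees(np.arctan2(M[1,0],M[0,0])),o['contact_force'])
u,v=proj(c,[.5,-.236,.02]).astype(int); print(u,v)
cv2.imwrite('pics/w5.png',cv2.resize(im[0:200,170:350],None,fx=3,fy=3,interpolation=cv2.INTER_CUBIC))
E
```

```text
8.15 [ 0.4648 -0.2363  0.0506] 1.805792257251593 [-0.10095946 -0.91928262 -3.12594041]
259 160
```

View pics/w5.png

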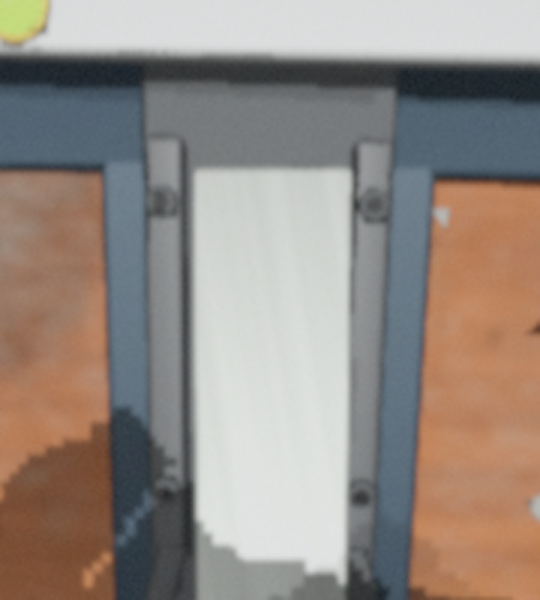

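The wedge lies between the rails, with inner edges at crop x≈185 and 355 and wedge edges at 194 and 352. It is about 0.6 mm to the right, so I lower it with a small shift.

play_rows(series=[[0.2,[0,-0.012,0.1],[0,0,0]],[0.2,[0,0,0.1],[0,0,0]],[0.2,[0,0,0.06],[0,0,0]],[0.2,[0,0,0],[0,0,0]]])

```text
t: 8.65
tool_pos: [0.4641, -0.2353, 0.0365]
tool_rot: [-3.141, -0.049, 0.0]
contact_force: [-0.6, 0.2, -4.3]
opening: 0.0248
grip_force: 40.6
```

play_rows(series=[[0.2,[0,0,0.04],[0,0,0]],[0.2,[0,0,0],[0,0,0]]])

```text
t: 8.9
tool_pos: [0.4646, -0.2357, 0.0359]
tool_rot: [3.141, 0.05, 0.001]
contact_force: [-2.6, 1.0, 3.7]
opening: 0.0245
grip_force: 41.5
```

play_rows(series=[[0.6,[0,0,0],[0,0,0]],[0.6,[0,0,0],[0,0,0]],[0.6,[0,0,0],[0,0,0]],[0.6,[0,0,-0.5],[0,0,0]],[0.6,[0,0,-0.8],[0,0,0]],[0.6,[-0.5,0,0],[0,0,0]],[0,[-0.5,0,0],[0,0,0]],[0,[0,0,0],[0,0,0]]])

```text
t: 9.9
tool_pos: [0.4135, -0.2369, 0.0997]
tool_rot: [3.141, 0.047, 0.001]
contact_force: [0.5, 0.9, -0.3]
opening: 0.0153
grip_force: 0.0
```

```bash
python3 - <<'E'
from h import *
import pickle
im,c=snap('wrist'); pickle.dump((im,c),open('w6.pkl','wb'))
o=ctrl.get_obs();M=R.from_rotvec(o['tool_rot']).as_matrix();print(o['t'],np.round(o['tool_pos'],4),o['opening'],M.round(4).tolist(),o['contact_force'])
print([proj(c,[.46,-.2365,.067]),proj(c,[.556,-.2345,.018])])
cv2.imwrite('pics/w6.png',cv2.resize(im[:,140:380],None,fx=1.5,fy=1.5,interpolation=cv2.INTER_CUBIC))
for r in red(im)[1]: print(r)
E
```

```text
9.95 [ 0.4143 -0.237   0.0999] 0.007847627920490654 [[0.9995, 0.0306, 0.0009], [0.0306, -0.9995, -0.0003], [0.0009, 0.0003, -1.0]] [-0.21811555 -0.29956359 -0.64425615]
[array([259.26105182, 141.37055413]), array([260.67348832, -21.37591034])]
(1, [240, 111, 45, 49, 2052], [261.8, 135.1])
(4, [229, 277, 51, 90, 1517], [255.8, 322.4])
```

View pics/w6.png

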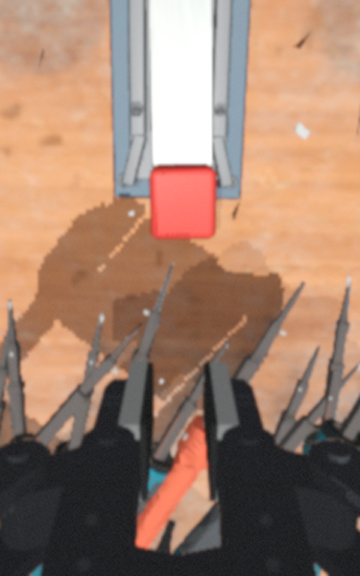

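The picture shows the wedge lying between the rails with its head at the mouth. A loose soldering iron tip is behind it at crop (170,265), so I check the clearance there.

```bash
python3 - <<'E'
from h import *
import pickle
im,c=pickle.load(open('w6.pkl','rb'));b=pickle.load(open('w1.pkl','rb'))[1]
print('iron',[onz(c,253,177,z).round(3).tolist() for z in(0,.02,.04)],[onz(b,240,166,z).round(3).tolist() for z in(0,.02,.04)])
print('iron2',tri([(c,253,177),(b,240,166)]))
print('head rear/front',onz(c,262.5,159,.067),onz(c,262,112,.067),'rear-bottom',)
E
```

```text
iron [[0.42, -0.233, 0.0], [0.426, -0.233, 0.02], [0.431, -0.233, 0.04]] [[0.417, -0.227, 0.0], [0.421, -0.228, 0.02], [0.426, -0.229, 0.04]]
iron2 (array([ 0.43001981, -0.23138107,  0.04599742]), [np.float64(0.003089934290296958), np.float64(0.003089934290296919)])
head rear/front [ 0.44954845 -0.23875127  0.067     ] [ 0.47683723 -0.2375481   0.067     ] rear-bottom
```

play_rows(series=[[0,[0.35,0.01,0],[0,0,0.06]],[0,[0,0,0.45],[0,0,0]],[0,[0,0,0.5],[0,0,0]],[0,[0,0,0],[0,0,0]]])

```text
t: 10.45
tool_pos: [0.4309, -0.2356, 0.0501]
tool_rot: [-3.138, -0.037, 0.006]
contact_force: [-0.1, 1.0, 0.6]
opening: 0.0001
grip_force: 0.0
```

play_rows(series=[[0,[0.1,0,0],[0,0,0]],[0,[0.1,0,0],[0,0,0]],[0,[0.1,0,0],[0,0,0]],[0,[0.08,0,0],[0,0,0]],[0,[0.08,0,0],[0,0,0]]])

```text
t: 11.08
tool_pos: [0.455, -0.2364, 0.0525]
tool_rot: [3.141, 0.036, 0.0]
contact_force: [0.4, -0.2, -0.7]
opening: 0.0001
grip_force: 0.0
```

```bash
cat > st.py <<'E'
from h import *
im,c=snap('wrist'); o=ctrl.get_obs(); print(o['t'],np.round(o['tool_pos'],4),np.round(o['contact_force'],1))
l,rs=red(im)
for r in rs:
    if r[1][4]>500: 
        x,y,w,h,_=r[1]; print(r,'rear',onz(c,x+w/2,y+h,.067).round(4),'front',onz(c,x+w/2,y+1,.067).round(4))
E
python3 st.py
```

```text
11.125 [ 0.4554 -0.2364  0.0525] [ 0.5  1.1 -0.4]
(1, [234, 194, 54, 60, 2702], [260.9, 220.7]) rear [ 0.4531 -0.2383  0.067 ] front [ 0.4839 -0.2375  0.067 ]
```

```bash
python3 - <<'E'
from h import *
im,c=snap('wrist'); cv2.imwrite('pics/w7.png',im)
for v in range(186,276,3): print(v,im[v,252:268].mean(0).round().astype(int).tolist(), onz(c,260,v,.067)[0].round(4), end=' | ')
print(proj(c,[.4554,-.2364,.0525]))
E
```

```text
186 [187, 190, 187] 0.4886 | 189 [187, 190, 187] 0.4872 | 192 [159, 163, 168] 0.4857 | 195 [32, 35, 108] 0.4842 | 198 [26, 29, 106] 0.4827 | 201 [25, 27, 104] 0.4812 | 204 [25, 28, 105] 0.4797 | 207 [25, 28, 105] 0.4782 | 210 [30, 33, 122] 0.4767 | 213 [36, 40, 138] 0.4752 | 216 [38, 42, 144] 0.4736 | 219 [38, 41, 144] 0.4721 | 222 [39, 42, 144] 0.4705 | 225 [38, 42, 144] 0.469 | 228 [37, 41, 143] 0.4674 | 231 [36, 40, 143] 0.4658 | 234 [37, 41, 143] 0.4642 | 237 [35, 40, 142] 0.4626 | 240 [41, 45, 136] 0.461 | 243 [67, 67, 75] 0.4594 | 246 [67, 67, 66] 0.4578 | 249 [67, 67, 66] 0.4561 | 252 [66, 66, 65] 0.4545 | 255 [65, 65, 64] 0.4528 | 258 [66, 65, 65] 0.4511 | 261 [65, 64, 63] 0.4494 | 264 [65, 65, 64] 0.4478 | 267 [63, 63, 62] 0.4461 | 270 [63, 63, 62] 0.4443 | 273 [62, 62, 61] 0.4426 | [257.41100222 237.67764214]
```

View pics/w7.png

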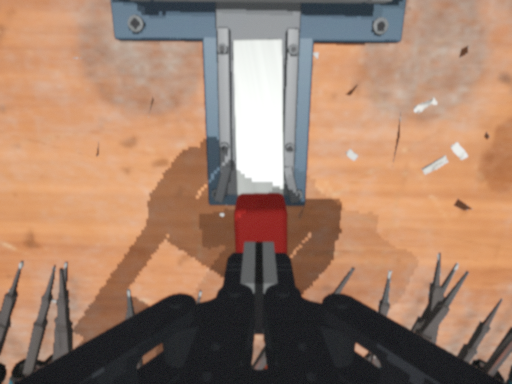

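The picture shows the shut fingertips at (260,241) drawn over the rear part of the head, which still ends at v≈254, and the wedge has not moved. So the fingers seem to be passing above the head. I back off, go lower and feel.

play_rows(series=[[0,[-0.25,0,0],[0,0,0]],[0,[-0.2,0,0],[0,0,0]],[0,[0,0,0.2],[0,0,0]],[0,[0,0,0.2],[0,0,0]],[0,[0,0,0],[0,0,0]]])

```text
t: 11.8
tool_pos: [0.4313, -0.2361, 0.0307]
tool_rot: [-3.14, -0.036, 0.003]
contact_force: [-0.4, -0.9, -0.4]
opening: 0.0002
grip_force: 0.0
```

```bash
cat > st2.py <<'E'
from h import *
im,c=snap('wrist'); o=ctrl.get_obs(); print(o['t'],np.round(o['tool_pos'],4),np.round(o['contact_force'],1))
h=cv2.cvtColor(im,cv2.COLOR_BGR2HSV); 
for u in (240,258,260,276):
    s=[v for v in range(120,320) if (h[v,u,0]<8 or h[v,u,0]>172) and h[v,u,1]>150 and h[v,u,2]>90]
    if s: 
        b=[v for v in s if h[v,u,2]>120]; print(u,s[0],s[-1],'top',b[0],b[-1],onz(c,u,b[0],.067).round(4),onz(c,u,b[-1]+1,.067).round(4))
print('gray tip rows',[(v,im[v,252:268].mean(0).astype(int).tolist()) for v in range(225,275,5)])
E
python3 st2.py
```

```text
11.85 [ 0.4317 -0.2364  0.0314] [0.1 1.1 0.2]
240 161 235 top 172 223 [ 0.4767 -0.2285  0.067 ] [ 0.4546 -0.2287  0.067 ]
258 161 234 top 171 215 [ 0.4773 -0.2356  0.067 ] [ 0.4583 -0.236   0.067 ]
260 163 234 top 171 211 [ 0.4773 -0.2364  0.067 ] [ 0.4601 -0.2368  0.067 ]
276 160 235 top 171 213 [ 0.4775 -0.2427  0.067 ] [ 0.4594 -0.2434  0.067 ]
gray tip rows [(225, [26, 29, 115]), (230, [26, 29, 114]), (235, [36, 52, 99]), (240, [48, 66, 97]), (245, [51, 52, 50]), (250, [53, 53, 51]), (255, [51, 51, 50]), (260, [51, 50, 50]), (265, [50, 49, 48]), (270, [47, 47, 46])]
```

play_rows(series=[[0,[0.08,0,0],[0,0,0]],[0,[0.08,0,0],[0,0,0]],[0,[0.08,0,0],[0,0,0]],[0,[0.08,0,0],[0,0,0]],[0,[0,0,0],[0,0,0]]])

```text
t: 12.48
tool_pos: [0.4489, -0.2365, 0.0324]
tool_rot: [3.141, 0.037, 0.002]
contact_force: [-0.3, -0.6, 0.2]
opening: -0.0002
grip_force: 0.0
```

```bash
python3 st2.py
```

```text
12.525 [ 0.4488 -0.2366  0.0324] [0.5 0.8 0.8]
240 173 246 top 186 221 [ 0.4879 -0.2288  0.067 ] [ 0.4722 -0.2289  0.067 ]
258 177 245 top 185 216 [ 0.4885 -0.2361  0.067 ] [ 0.4746 -0.2364  0.067 ]
260 175 245 top 185 213 [ 0.4885 -0.2369  0.067 ] [ 0.476  -0.2372  0.067 ]
276 175 246 top 185 210 [ 0.4887 -0.2433  0.067 ] [ 0.4775 -0.2438  0.067 ]
gray tip rows [(225, [26, 29, 115]), (230, [25, 29, 114]), (235, [25, 29, 114]), (240, [26, 27, 114]), (245, [27, 29, 102]), (250, [51, 51, 50]), (255, [50, 50, 49]), (260, [51, 51, 50]), (265, [50, 50, 49]), (270, [47, 47, 45])]
```

play_rows(series=[[0,[0.06,0,0],[0,0,0]],[0,[0.06,0,0],[0,0,0]],[0,[0.06,0,0],[0,0,0]],[0,[0.06,0,0],[0,0,0]],[0,[0.06,0,0],[0,0,0]],[0,[0.06,0,0],[0,0,0]]])

```text
t: 13.28
tool_pos: [0.4663, -0.2359, 0.0322]
tool_rot: [-3.141, -0.036, 0.0]
contact_force: [-4.0, 1.2, 2.3]
opening: 0.0001
grip_force: 1.7
```

play_rows(series=[[0,[0.06,0,0],[0,0,0]],[0,[0.06,0,0],[0,0,0]],[0,[0.04,0,0],[0,0,0]],[0,[0.04,0,0],[0,0,0]]])

```text
t: 13.78
tool_pos: [0.4752, -0.2357, 0.0322]
tool_rot: [-3.141, -0.037, 0.005]
contact_force: [-7.5, 0.9, 4.7]
opening: -0.0001
grip_force: 3.9
```

```bash
python3 st2.py
```

```text
13.825 [ 0.4755 -0.2358  0.0322] [-6.3  1.3  4.3]
240 185 246 top 186 221 [ 0.5144 -0.228   0.067 ] [ 0.4987 -0.2281  0.067 ]
258 185 245 top 187 214 [ 0.5142 -0.2353  0.067 ] [ 0.5021 -0.2356  0.067 ]
260 185 245 top 187 210 [ 0.5142 -0.2361  0.067 ] [ 0.5039 -0.2364  0.067 ]
276 185 246 top 186 208 [ 0.5148 -0.2425  0.067 ] [ 0.5049 -0.2429  0.067 ]
gray tip rows [(225, [21, 24, 103]), (230, [21, 24, 102]), (235, [21, 24, 102]), (240, [21, 23, 102]), (245, [21, 24, 95]), (250, [43, 44, 43]), (255, [44, 43, 43]), (260, [44, 45, 44]), (265, [42, 43, 41]), (270, [41, 41, 39])]
```

play_rows(series=[[0,[0.05,0,0],[0,0,0]],[0,[0.05,0,0],[0,0,0]],[0,[0.05,0,0],[0,0,0]],[0,[0.05,0,0],[0,0,0]],[0,[0.05,0,0],[0,0,0]]])

```text
t: 14.45
tool_pos: [0.4879, -0.2358, 0.0322]
tool_rot: [3.141, 0.036, -0.004]
contact_force: [-6.9, -0.1, 3.7]
opening: 0.0002
grip_force: 3.3
```

play_rows(series=[[0,[0.03,0,0],[0,0,0]],[0,[0.03,0,0],[0,0,0]],[0,[0.03,0,0],[0,0,0]]])

```text
t: 14.82
tool_pos: [0.4925, -0.2357, 0.0322]
tool_rot: [3.141, 0.036, -0.003]
contact_force: [-7.0, -0.1, 3.6]
opening: -0.0001
grip_force: 3.2
```

play_rows(series=[[0,[0.02,0,0],[0,0,0]],[0,[0.02,0,0],[0,0,0]],[0,[0.02,0,0],[0,0,0]]])

```text
t: 15.2
tool_pos: [0.4955, -0.2356, 0.0322]
tool_rot: [3.141, 0.036, -0.003]
contact_force: [-5.9, -0.1, 3.4]
opening: -0.0002
grip_force: 3.2
```

play_rows(series=[[0,[0.02,0,0],[0,0,0]],[0,[0.02,0,0],[0,0,0]]])

```text
t: 15.45
tool_pos: [0.4975, -0.2357, 0.0322]
tool_rot: [3.141, 0.036, -0.003]
contact_force: [-5.9, -0.1, 3.3]
opening: 0.0001
grip_force: 3.1
```

play_rows(series=[[0,[0.02,0,0],[0,0,0]],[0,[0.02,0,0],[0,0,0]]])

```text
t: 15.7
tool_pos: [0.4989, -0.2356, 0.0322]
tool_rot: [3.141, 0.037, -0.006]
contact_force: [-10.4, -0.3, 5.7]
opening: 0.0002
grip_force: 5.0
```

play_rows(series=[[0,[0.01,0,0],[0,0,0]],[0,[0,0,0],[0,0,0]]])

```text
t: 15.95
tool_pos: [0.4989, -0.2356, 0.0322]
tool_rot: [3.141, 0.037, -0.008]
contact_force: [-11.2, -0.9, 6.9]
opening: -0.0
grip_force: 5.1
```

play_rows(series=[[0,[0.008,0,0],[0,0,0]],[0,[0,0,0],[0,0,0]]])

```text
t: 16.2
tool_pos: [0.4989, -0.2356, 0.0322]
tool_rot: [3.141, 0.037, -0.009]
contact_force: [-10.9, 0.8, 7.7]
opening: 0.0001
grip_force: 5.8
```

play_rows(series=[[0,[0.012,0,0],[0,0,0]],[0,[0,0,0],[0,0,0]]])

```text
t: 16.45
tool_pos: [0.499, -0.2356, 0.0322]
tool_rot: [-3.141, -0.037, 0.011]
contact_force: [-14.1, 0.6, 9.7]
opening: 0.0001
grip_force: 6.8
```

play_rows(series=[[0,[0.012,0,0],[0,0,0]],[0,[0,0,0],[0,0,0]]])

```text
t: 16.7
tool_pos: [0.4991, -0.2356, 0.0322]
tool_rot: [-3.141, -0.037, 0.013]
contact_force: [-15.0, 0.1, 10.1]
opening: -0.0004
grip_force: 7.8
```

play_rows(series=[[0,[0.012,0,0],[0,0,0]],[0,[0,0,0],[0,0,0]],[0,[0,0,0],[0,0,0]]])

```text
t: 17.08
tool_pos: [0.4991, -0.2356, 0.0322]
tool_rot: [-3.141, -0.037, 0.015]
contact_force: [-17.3, 0.1, 10.8]
opening: 0.0002
grip_force: 8.8
```

play_rows(series=[[0,[0,0,-0.02],[0,0,0]],[0,[0,0,0],[0,0,0]]])

```text
t: 17.32
tool_pos: [0.4991, -0.2355, 0.0322]
tool_rot: [-3.141, -0.037, 0.015]
contact_force: [-15.1, -1.7, 6.2]
opening: -0.0001
grip_force: 7.3
```

play_rows(series=[[0,[0.01,0,-0.02],[0,0,0]],[0,[0,0,0],[0,0,0]]])

```text
t: 17.58
tool_pos: [0.4993, -0.2351, 0.0323]
tool_rot: [-3.14, -0.037, 0.016]
contact_force: [-12.1, -1.7, 2.8]
opening: -0.0
grip_force: 6.7
```

play_rows(series=[[0,[0.01,0,0],[0,0,0]],[0,[0,0,0],[0,0,0]],[0,[0,0,0],[0,0,0]]])

```text
t: 17.95
tool_pos: [0.4992, -0.2351, 0.0323]
tool_rot: [-3.14, -0.037, 0.018]
contact_force: [-14.8, -2.0, 3.6]
opening: -0.0
grip_force: 7.7
```

play_rows(series=[[0,[0.012,0,0],[0,0,0]],[0,[0,0,0],[0,0,0]],[0,[0,0,0],[0,0,0]]])

```text
t: 18.32
tool_pos: [0.4992, -0.2351, 0.0323]
tool_rot: [-3.14, -0.037, 0.02]
contact_force: [-17.1, -1.2, 5.2]
opening: 0.0001
grip_force: 8.8
```

play_rows(series=[[0,[-0.1,0,0],[0,0,0]],[0,[-0.3,0,0],[0,0,0]],[0,[-0.3,0,-0.2],[0,0,0]],[0,[0,0,-0.9],[0,0,0]],[0,[0,0,-0.9],[0,0,0]],[0,[0,0,-0.9],[0,0,0]],[0,[0,0,-0.5],[0,0,0]],[0,[0,0,0],[0,0,0]]])

```text
t: 19.32
tool_pos: [0.4709, -0.237, 0.2075]
tool_rot: [3.137, 0.036, 0.009]
contact_force: [0.2, 1.0, -0.1]
opening: 0.0001
grip_force: 0.0
```

```bash
python3 - <<'E'
from h import *
import pickle
im,c=snap('wrist'); o=ctrl.get_obs(); print(o['t'],np.round(o['tool_pos'],4),np.round(o['contact_force'],1))
a,ca=pickle.load(open('w1.pkl','rb'))
for r in red(im)[1]:
    if r[1][4]>300 and r[1][1]<250: x,y,w,h,_=r[1]; print(r,'rear',onz(c,x+w/2,y+h,.067).round(4),'front',onz(c,x+w/2,y,.067).round(4))
# carrier bar top: front-edge transition rows, assumed x=.5716 plane -> height
def bar(im,c,y):
    g=cv2.cvtColor(im,cv2.COLOR_BGR2GRAY).astype(int)
    xs=[]
    for yy in np.linspace(y-.006,y+.006,5):
        # rows: project a line at z=.042 along x
        best=[(g[int(round(q[1])),int(round(q[0]))],x) for x in np.arange(.555,.60,.0005) for q in[proj(c,[x,yy,.042])] if 0<=q[1]<383 and 0<=q[0]<511]
        b=np.array(best); d=np.diff(b[:,0]); xs.append((b[d.argmax(),1]).round(4)); 
    return xs
for y in(-.265,-.205): print(y,'before',bar(a,ca,y),'now',bar(im,c,y), 'cam',ca['T'][:3,3].round(3),c['T'][:3,3].round(3))
E
```

```text
19.375 [ 0.4699 -0.2363  0.2051] [0.5 0.5 0. ]
(1, [244, 99, 28, 31, 852], [257.6, 114.0]) rear [ 0.5111 -0.2366  0.067 ] front [ 0.5379 -0.236   0.067 ]
-0.265 before [np.float64(0.572), np.float64(0.571), np.float64(0.571), np.float64(0.572), np.float64(0.571)] now [np.float64(0.573), np.float64(0.573), np.float64(0.573), np.float64(0.573), np.float64(0.573)] cam [ 0.515 -0.251  0.419] [ 0.548 -0.235  0.374]
-0.205 before [np.float64(0.571), np.float64(0.571), np.float64(0.571), np.float64(0.571), np.float64(0.571)] now [np.float64(0.572), np.float64(0.5715), np.float64(0.5715), np.float64(0.5715), np.float64(0.5715)] cam [ 0.515 -0.251  0.419] [ 0.548 -0.235  0.374]
```

```bash
python3 -c "
from station import ctrl; print(ctrl.finish_job())"
```

```text
the job is handed in; nothing more can be done
None
```

I laid the wedge in the slideway, let go, pressed it in from behind to about 17 N, backed the arm clear and handed the job in. It went tight with its thin end about 47 mm past the slide edge and has not sprung back. I take the carrier to be level from that sudden stop, not from a direct measurement.

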